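# Line up the yarn swift and lock it

### The job

With a fingertip against its flat wooden arms, turn the yarn swift until the arm with the tall, ball-topped peg points straight at the eye of the steel yarn guide. Then push the locking lever on top of the hub clockwise, seen from above, as far as it goes, leaving the swift lined up. Only push: do not push on, hold or lift the upright pegs, and leave everything else on the counter where it stands.

Things in the scene. Friction and masses are not known exactly. Their poses are not given: they have to be found in the camera images.
- hub (a point): The swift is a wooden yarn holder: a round foot (150 mm across, 18 mm high) with a thin spindle, fixed to the counter, and on it a flat cross of four arms at right angles that turns about the vertical spindle. This point is on the spindle's axis at the top of the locking lever's boss, 124 mm above the counter.
- peg_top (a point): Top of the tall peg: a 10 mm rod with a 30 mm ball on top, near the end of one arm of the cross, 180 mm from the axis, top 128 mm above the counter. It turns with the cross; the direction from hub to this point is the direction of its arm.
- eye (a point): Centre of the eye (a 32 mm steel ring) of the yarn guide, a thin 10 mm steel post with a 60 mm round foot, fixed to the counter 245 mm from the swift's axis; the eye is 137 mm above the counter, the ring's top 156 mm. Its x axis points horizontally straight away from the swift's axis, its y axis horizontally sideways, z up.
- rotor (a joint): Angle of the cross on its foot, rad, growing counter-clockwise seen from above; turns freely either way, stays where left (friction about 0.15 N m). The value that points at the guide differs from start to start. Each arm reaches 197 mm from the axis, is 20 mm wide, underside 62 mm and top 82 mm above the counter; the 60 mm round boss in the middle is 92 mm high.
- lever (a joint): Locking lever, rad: grows clockwise seen from above, from 0 (free) to 1.3 (end stop, locked). It starts at 0 to 0.25. Light friction (about 0.08 N m); it stays where it is left and does not turn with the cross. Locking it does not stiffen the cross in this model.
- lever_tip (a point): On the axis of the round end of the locking lever, 64 mm from the swift's axis, 112 mm above the counter. The lever is a dark steel bar on top of the hub, level, 12 mm wide, from 104 to 120 mm above the counter, reaching 70 mm from the axis, with a 34 mm round boss (98 to 124 mm high) on the axis.
- tall_peg: The tall ball-topped peg, stuck loosely in its hole near the end of its arm, so that it could be pulled up. Not to be pushed, held or lifted. Its origin lies on the swift's axis at counter height, not at the peg: see peg_top; its x axis points from the axis to the peg.
- short_peg1: Short plain peg, 10 mm thick, loosely stuck in the arm a quarter turn counter-clockwise (from above) of the tall peg's, 180 mm from the axis, top 98 mm above the counter. Not to be pushed, held or lifted. Origin on the swift's axis at counter height.
- short_peg2: Short plain peg, 10 mm thick, loosely stuck in the arm straight across the hub from the tall peg's, 180 mm from the axis, top 98 mm above the counter. Not to be pushed, held or lifted. Origin on the swift's axis at counter height.
- short_peg3: Short plain peg, 10 mm thick, loosely stuck in the arm a quarter turn clockwise (from above) of the tall peg's, 180 mm from the axis, top 98 mm above the counter. Not to be pushed, held or lifted. Origin on the swift's axis at counter height.
- pin_tin: Bystander: flat aluminium tin, 56 mm across, 22 mm high, standing on the counter under the swift's arms. Origin: centre of its underside.
- tape_case: Bystander: grey tape-measure case, 50 x 50 x 20 mm, on the counter under the swift's arms. Origin: centre of its underside.
- button_jar: Bystander: glass jar with aluminium cap, 56 mm across, 75 mm high, just outside the swift's arms. Origin: centre of its underside.
- bobbin: Bystander: empty wooden bobbin, 52 mm across, 75 mm high, standing just outside the swift's arms. Origin: centre of its underside.
- needle_pot: Bystander: white pot, 80 mm across, 100 mm high, with knitting needles up to 186 mm high. Origin: centre of its underside.
- darning_mushroom: Bystander: dark wooden darning mushroom, 72 mm across, 102 mm high. Origin: centre of its underside.
- pattern_box: Bystander: cardboard box 150 x 110 x 45 mm. Origin: centre of its underside.
Mind the look-alikes: they are no part of the job. Leave any blue or pink look-alike of the part that bears eye alone.

How it is judged:
On the way, in this order (a step that is already met when the one before it is completed fails the run):
1. the tall peg's arm points at the guide's eye and the swift stands still, with the lever not yet locked (y of peg_top in the frame of eye between -0.012 and 0.012 m and x of peg_top in the frame of eye above -0.1 m and velocity of joint rotor between -0.08 and 0.08 rad/s and value of joint lever below 0.5 rad), for 0.3 s.
2. the locking lever is at its stop with the swift still lined up (y of peg_top in the frame of eye between -0.012 and 0.012 m and x of peg_top in the frame of eye above -0.1 m and value of joint lever above 1.18 rad), for 0.2 s.
At the end, for the whole second after the job is handed in: The top of the tall peg lies within 12 mm sideways of the line from the swift's axis to the guide's eye, on the guide's side; the swift is still; the locking lever is turned to at least 1.18 of its 1.3 rad (all of step 2 and velocity of joint rotor between -0.08 and 0.08 rad/s); the robot touches nothing.
It fails at once if a bystander is lifted, carried or shifted by more than 20 mm (distance of any of pin_tin, tape_case, button_jar, bobbin, needle_pot, darning_mushroom, pattern_box from where it was at the start of the episode above 0.02 m).
It fails at once if an upright peg is pushed or held (more than 2 N) (contact force between any of the fingers, the arm and tall_peg above 2 N or contact force between any of the fingers, the arm and short_peg1 above 2 N or contact force between any of the fingers, the arm and short_peg2 above 2 N or contact force between any of the fingers, the arm and short_peg3 above 2 N).
It fails at once if an upright peg is pulled up by more than 4 mm (height (world z) of any of tall_peg, short_peg1, short_peg2, short_peg3 above 0.004 m).
It also fails if it takes over 58 s, if anything falls off the work surface, if the arm or the gripper's body presses on something with over 40 N, if the wrist force passes 120 N, or if a joint passes its speed limit or range.

### The arm

A 7-joint arm with a two-finger parallel gripper is mounted at the origin on the work surface. World frame = base frame: x ahead of the robot, y to its left, z up, the work surface at z = 0. Lengths are in m, angles in rad, forces in N, time in s.
With the tool pointing down it reaches from about 0.35 to 0.9 m from the base axis. Payload 8.1 kg.
Tool frame: the origin (TCP) lies at the very end of the fingers, on their centre line; the grasp point (between the pads) lies arm.hold_point_z behind it (arm.hold_point_z is the distance from the TCP to the grasp point, in m); z points along the fingers, y is the line along which they close (so a half turn about z gives the same grasp; the last joint's range is limited). The gripper opens to 92 mm and grips with 3 to 60 N. Pads are 19 mm wide; open, the fingers measure 130 mm over their backs; the gripper's body (75 mm by 190 mm) begins 47 mm behind the grasp point.
Start: joints at [1.007, 0.434, 0.025, 1.573, -0.012, 1.134, -0.075], TCP at [0.278, -0.56, 0.227] pointing down, gripper open.
Joint ranges: [-2.62, 2.62], [-0.44, 2.09], [-1.27, 1.32], [0.08, 2.57], [-1.32, 4.46], [0.12, 2], [-2.74, 2.74]. Speed limits (rad/s): [2.22, 2.22, 3.01, 3.01, 3.14, 3.14, 3.14].

### API

Orientations are given as a rotation vector (axis times angle).
In Python, from cell import arm, vision, job, cut_out gives the robot as it stands. The module is installed in compiled form; this text tells all that it offers.
- The arm moves only by the tool play_rows, never from a script. Its argument "increments" is text: rows parted by semicolons, each of 5 numbers parted by spaces: the shift along the tool's x, y, z in cm, then the turn about the tool's z in degrees, then the opening, from -1 (shut) to 1 (fully open), so that 0 is half open. A call has 1 to 5 rows; each row shifts and turns the commanded pose from where the row before left it, along the tool's axes as they then stand; what a row does not reach is not made up. A row lasts 1/12 s, in which the tool goes at most 41.7 mm and 7.16 degrees, less where a joint would pass 70% of its speed; a pose out of reach is approached as far as the arm can. A call is refused whole if a number of a shift passes 4.17 or a number of a turn 7.16, either way. A call with a gripper value outside its range is refused whole. The fingers move at their own pace and stop on an object; "grip_force" is the grip in N (left out, the last holds). Time passes only in rows, so rows that do not move let the fingers close. It gives the time, the measured TCP pose, the force, the opening and the grip force at its end, in the units of the state.
- arm.observe(): the state, without advancing time (a new reading comes with each control period).
- vision.get_image(name): name is "side" or "top"; returns a dict with "frame" (480x640x3 uint8, red, green, blue), "z_map" (480x640 float32, m along the optical axis (not along the pixel's ray), 0 where there is no reading), "mtx" (3x3 intrinsics, pixels), "cam_to_world" (4x4, takes a point from camera to world coordinates). Camera axes: x right, y up, looking along -z (the intrinsics and any distortion apply to the point x, -y, -z); pixel columns grow to the right and rows downward; lengths in m; the calibration is good to about 2 mm. A picture is of the moment at which its call begins.
- job.sign_off(): hands the job in; it is judged then, once.
Trained networks look in a picture, given as the dict that the camera call returned (one of the last four; its "shot" number tells which), for a name from the list of things; names that differ only in an ending like _2 or _b are one class to them, and where a whole thing is asked for, a point or a joint stands for the part that bears it (a point fixed in the world has none). Each returns a list of dicts, best first, with "confidence" (0 to 1); they miss things now and then, are a little off and sometimes report something else, mostly with a low value. They report only what shows in the picture. A call takes as long as a camera call. They do not tell look-alikes from the thing itself.
- cut_out(query, picture): "mask" (480x640 bool, what is visible of it) and "point" ([row, column] in pixels, amid what is visible of it).
The state is a dict: "clock": time; "joints": joint angles; "dq": joint speeds; "joint_efforts": joint torques, N m; "position": TCP position; "ee_rot": TCP orientation; "force": force on the tool from outside, world axes, zero at the start; "ft_torque": the same for the moment, N m; "width": opening from 0.0 (shut) to 1.0 (fully open); "gripper_force": force on a finger pad.
Only numpy, scipy, OpenCV 4.12 (cv2) and the standard library are available. Lean on these libraries where they do the work, as an engineer would, in place of code of your own. Each camera call takes 0.05 s, during which the arm holds its last target. There are 200 camera calls.

## Working session

There is one attempt and no reset: what is moved stays moved. The work goes in short steps, Python scripts to look and compute and a tool call to move; the robot and the scene stay as the last step left them, time stands still between calls to the robot, and variables do not carry over. Pictures are saved under pics/ and viewed, at most 10 in all, crops included, and the job is handed in when it is done.

Besides the shell and the picture viewer there is one more tool, called after "Emit:" as name(argument=value, ...), one argument or row to a line, values as JSON. play_rows: Moves the arm, as the interface text tells. Its arguments: {"type":"object","properties":{"increments":{"type":"string"},"grip_force":{"type":"number"}},"required":["increments"]}

```bash
mkdir -p pics
cat > h.py <<'E'
import numpy as np, cv2
from cell import arm, vision, job, cut_out
def world(p, r, c):
    z=p["z_map"][r,c]; K=p["mtx"]
    x=(c-K[0,2])/K[0,0]*z; y=(r-K[1,2])/K[1,1]*z
    return (np.stack([x,-y,-z,np.ones_like(z)],-1)@p["cam_to_world"].T)[...,:3]
def save(p,n): cv2.imwrite(f"pics/{n}.png",p["frame"][...,::-1])
E
python3 - <<'E'
from h import *
print(arm.observe(), arm.hold_point_z)
for n in("top","side"):
    p=vision.get_image(n); save(p,n+"0"); print(n,p["cam_to_world"].round(3).tolist(),p["mtx"].tolist())
    for q in("hub","peg_top","eye","lever_tip","rotor","lever","tall_peg","short_peg1"):
        for d in cut_out(q,p)[:3]:
            r,c=np.nonzero(d["mask"]); w=world(p,r,c); w=w[p["z_map"][r,c]>0]
            print(q,round(d["confidence"],2),d["point"],len(r),np.median(w,0).round(3) if len(w) else 0, w.max(0).round(3) if len(w) else 0)
E
```

```text
{'clock': 0.0, 'joints': array([ 1.00741689,  0.43522318,  0.02493906,  1.57407976, -0.01161073,
        1.13402736, -0.07509703]), 'dq': array([-0.00055876, -0.00083846,  0.0004318 ,  0.00041578, -0.00284924,
       -0.00091787,  0.00085227]), 'joint_efforts': array([ 9.84542712e-04, -6.67831135e+01,  9.85752381e-01, -3.14451134e+01,
       -6.04124973e-02,  4.31248534e-02,  1.43322659e-04]), 'position': array([ 0.27764413, -0.55936972,  0.22595118]), 'ee_rot': array([-3.05711954e+00, -7.16995877e-01,  7.53375558e-04]), 'force': array([-0.61091327,  0.32235249, -0.0230218 ]), 'ft_torque': array([-0.00320008,  0.01549191,  0.00903518]), 'gripper_force': 0.0, 'width': 0.9996506829256648} 0.0188
top [[-0.108, 0.972, -0.21, 0.176], [-0.994, -0.106, 0.019, 0.019], [-0.004, 0.211, 0.977, 1.439], [0.0, 0.0, 0.0, 1.0]] [[557.6313625709648, 0.0, 324.1603012293265], [0.0, 557.6313625709648, 240.0734751996678], [0.0, 0.0, 1.0]]
hub 0.72 [210.1, 294.8] 4101 [0.549 0.051 0.08 ] [0.755 0.243 0.133]
peg_top 0.81 [213.7, 301.7] 2086 [0.548 0.042 0.082] [0.755 0.243 0.131]
eye 0.97 [124.3, 298.7] 44
[... 692 characters left out ...]
ub 0.74 [325.6, 252.1] 690 [0.524 0.329 0.05 ] [0.58  0.346 0.082]
hub 0.41 [239.2, 267.4] 202 [0.556 0.064 0.119] [0.579 0.119 0.13 ]
peg_top 0.84 [247.5, 265.1] 1729 [0.547 0.066 0.08 ] [0.755 0.249 0.13 ]
eye 0.7 [278.7, 174.7] 411 [0.796 0.184 0.013] [0.885 0.213 0.158]
eye 0.63 [315.2, 320.1] 500 [0.368 0.231 0.013] [0.398 0.258 0.158]
eye 0.3 [380.3, 236.3] 1626 [0.502 0.517 0.073] [0.574 0.546 0.187]
lever_tip 0.47 [241.8, 266.1] 212 [0.555 0.065 0.119] [0.627 0.119 0.13 ]
rotor 0.63 [249.9, 266.1] 2010 [0.551 0.066 0.08 ] [0.792 0.249 0.13 ]
lever 0.48 [238.3, 265.0] 238 [0.557 0.064 0.118] [0.63  0.119 0.13 ]
short_peg1 0.21 [236.5, 265.6] 166 [0.557 0.064 0.12 ] [0.579 0.119 0.13 ]
```

Run:
```python
import cv2
a=cv2.imread("pics/top0.png")[90:350,150:500]; cv2.imwrite("pics/top0c.png",cv2.resize(a,(800,594),interpolation=cv2.INTER_CUBIC))
a=cv2.imread("pics/side0.png")[120:440,90:490]; cv2.imwrite("pics/side0c.png",cv2.resize(a,(750,600),interpolation=cv2.INTER_CUBIC))
```

```text
(no output)
```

View pics/top0c.png

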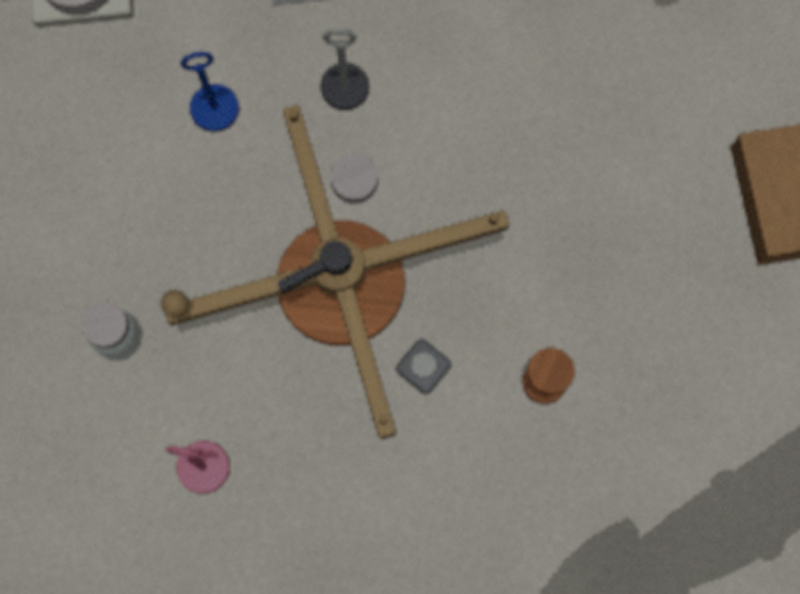

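View pics/side0c.png

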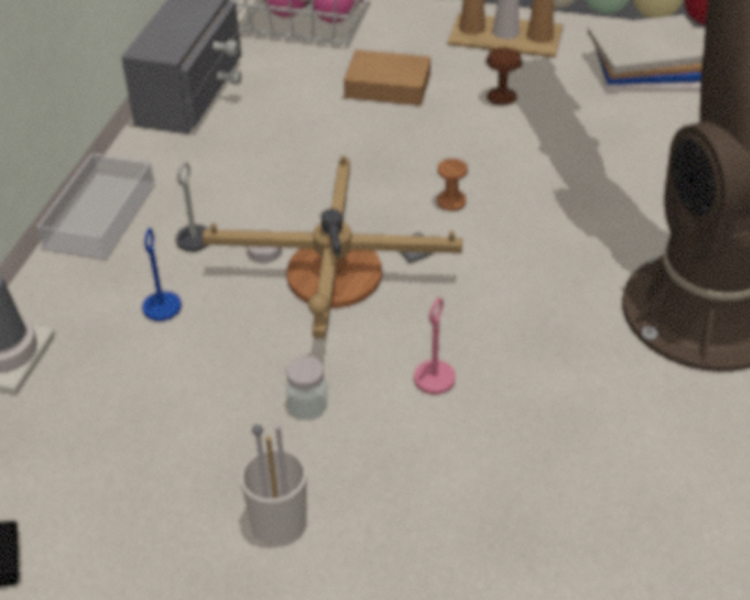

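The top view shows the tall peg to the left (crop 175,303) and the lever pointing the same way. The steel guide is at the top (345,85). The blue and pink guides are look-alikes. The cross therefore has to turn roughly 108° clockwise. Next I'll measure exactly.

```bash
cat >> h.py <<'E'
from scipy.optimize import least_squares
def cloud(names=("top","side")):
    W=[];C=[]
    for n in names:
        p=vision.get_image(n); r,c=np.nonzero(p["z_map"]>0); W.append(world(p,r,c)); C.append(p["frame"][r,c])
    return np.vstack(W),np.vstack(C).astype(int)
def fit(names=("top","side"),th0=None,guess=(0.553,0.047),fixhub=None):
    W,C=cloud(names); R=np.hypot(*(W[:,:2]-guess).T)
    m=(W[:,2]>.076)&(W[:,2]<.087)&(R<.205)&(R>.035)&(C[:,0]>C[:,2]+25)
    P=W[m][:,:2]; best=None
    def res(v):
        d=P-(v[:2] if fixhub is None else fixhub); a=v[2]; u=d@[np.cos(a),np.sin(a)]; w=d@[-np.sin(a),np.cos(a)]
        return np.minimum(abs(u),abs(w))
    for a in np.radians(np.arange(0,90,15)):
        s=least_squares(res,[*guess,a],loss="soft_l1",f_scale=.005)
        if best is None or s.cost<best.cost: best=s
    h=best.x[:2] if fixhub is None else np.array(fixhub); R=np.hypot(*(W[:,:2]-h).T); A=np.arctan2(*(W[:,:2]-h).T[::-1])
    b=(W[:,2]>.105)&(W[:,2]<.135)&(R>.155)&(R<.205)&(C[:,0]>C[:,2]+20); pk=W[b][:,:2].mean(0) if b.any() else None
    l=(W[:,2]>.112)&(W[:,2]<.125)&(R>.025)&(R<.075)&(C.max(1)<110)
    ps=None if pk is None else np.degrees(np.arctan2(*(pk-h)[::-1]))
    arms=(np.degrees(best.x[2])%90)
    la=np.degrees(np.arctan2(*(np.median(W[l][:,:2],0)-h)[::-1])) if l.any() else None
    print(names,"n",m.sum(),"hub",h.round(4),"arms",round(arms,2),"peg",pk,b.sum(),ps,"lever",la,l.sum())
    return h,W,C
E
python3 - <<'E'
from h import *
for n in(("top",),("side",)):
    h,W,C=fit(n)
    g=C.max(1)-C.min(1)<25
    R=np.hypot(*(W[:,:2]-[.803,.022]).T)
    f=g&(R<.045)&(W[:,2]>.008)&(W[:,2]<.02); e=g&(np.hypot(*(W[:,:2]-[.803,.022]).T)<.05)&(W[:,2]>.06)
    for k in(f,e):
        q=W[k][:,:2]
        if len(q): print(k.sum(),np.median(q,0).round(4),(q.min(0)+q.max(0))/2,"ang",np.degrees(np.arctan2(*(np.median(q,0)-h)[::-1])),np.linalg.norm(np.median(q,0)-h))
    b=(W[:,2]>.12)&(W[:,2]<.13)&(np.hypot(*(W[:,:2]-h).T)<.03); print("boss",W[b][:,:2].mean(0),b.sum())
E
```

```text
('top',) n 1596 hub [0.562  0.0504] arms 10.32 peg [0.52862038 0.22541979] 113 100.79637825945093 lever 113.33650486773232 85
284 [0.8017 0.0215] [0.80373768 0.02304179] ang -6.874607555739363 0.24141687200124218
113 [0.8042 0.021 ] [0.80557191 0.02180723] ang -6.900153134811044 0.24395863081119037
boss [0.56097901 0.05212274] 152
('side',) n 1011 hub [0.5637 0.055 ] arms 10.29 peg [0.53051934 0.23479031] 104 100.44630481498025 lever 112.2007677017145 52
141 [0.808  0.0289] [0.80956535 0.02470689] ang -6.085202598595496 0.24567967478974786
112 [0.8066 0.0255] [0.80757589 0.02221517] ang -6.914927308902054 0.24475279349766352
boss [0.56269977 0.05506036] 79
```

Emit:
play_rows(
  increments="3.39 -1.88 0 0 -1;3.39 -1.88 0 0 -1;3.39 -1.88 0 0 -1;3.39 -1.88 0 0 -1;3.39 -1.88 0 0 -1",
  grip_force=10,
)

```text
clock: 1.42
position: [0.3887, -0.3987, 0.2269]
ee_rot: [3.058, 0.717, 0.0]
force: [0.2, 0.2, -0.4]
width: 0.686
gripper_force: 0.0
```

Emit:
play_rows(
  increments="3.39 -1.88 0 0 -1;3.39 -1.88 0 0 -1;3.39 -1.88 0 0 -1;3.39 -1.88 0 0 -1;3.39 -1.88 0 0 -1",
)

```text
clock: 1.83
position: [0.4988, -0.2391, 0.227]
ee_rot: [3.058, 0.717, 0.001]
force: [0.6, 0.1, 0.5]
width: 0.321
gripper_force: 0.0
```

Emit:
play_rows(
  increments="3.39 -1.88 0 0 -1;3.39 -1.88 0 0 -1;3.39 -1.88 0 0 -1;3.39 -1.88 0 0 -1;3.39 -1.88 0 0 -1",
)

```text
clock: 2.25
position: [0.6089, -0.0795, 0.2269]
ee_rot: [3.058, 0.717, 0.0]
force: [0.5, -0.8, -0.3]
width: 0.011
gripper_force: 0.0
```

Emit:
play_rows(
  increments="3.39 -1.88 0 -6.7 -1;0 0 0 -6.7 -1;0 0 0 -6.7 -1;0 0 0 -6.7 -1;0 0 0 -6.7 -1",
)

```text
clock: 2.67
position: [0.6301, -0.049, 0.2266]
ee_rot: [2.717, 1.577, -0.0]
force: [-1.1, 0.7, -0.3]
width: 0.004
gripper_force: 0.0
```

Emit:
play_rows(
  increments="0 0 0 -6.7 -1;0 0 0 -6.7 -1;0 0 0 -6.7 -1;0 0 0 -6.7 -1;0 0 0 -6.7 -1",
)

```text
clock: 3.08
position: [0.63, -0.0493, 0.2267]
ee_rot: [2.148, 2.292, -0.0]
force: [-0.2, 0.4, -0.4]
width: 0.001
gripper_force: 0.0
```

Emit:
play_rows(
  increments="0 0 0 -6.7 -1;0 0 0 0 -1;0 0 0 0 -1",
)

```text
clock: 3.33
position: [0.63, -0.0495, 0.2267]
ee_rot: [-2.022, -2.404, -0.0]
force: [0.4, -0.2, 0.2]
width: 0.005
gripper_force: 0.0
```

Emit:
play_rows(
  increments="0 0 3.1 0 -1;0 0 3.1 0 -1;0 0 3.1 0 -1;0 0 3.1 0 -1;0 0 3.1 0 -1",
)

```text
clock: 3.75
position: [0.6301, -0.0494, 0.0706]
ee_rot: [2.023, 2.403, 0.0]
force: [0.4, -0.0, 0.3]
width: 0.008
gripper_force: 0.0
```

Emit:
play_rows(
  increments="0 0 0 0 -1;0 -0.6 0 0 -1;0 -0.6 0 0 -1;0 -0.6 0 0 -1;0 0 0 0 -1",
)

```text
clock: 4.17
position: [0.612, -0.0529, 0.0738]
ee_rot: [2.017, 2.406, 0.001]
force: [-0.6, 0.6, -0.5]
width: 0.007
gripper_force: 0.0
```

Emit:
play_rows(
  increments="-0.08 -0.39 0 2 -1;-0.21 -0.97 0 5 -1;-0.21 -0.97 0 5 -1;-0.21 -0.97 0 5 -1;-0.21 -0.97 0 5 -1",
)

```text
clock: 4.58
position: [0.5712, -0.063, 0.0736]
ee_rot: [2.443, 1.971, 0.005]
force: [1.5, -0.4, 1.7]
width: 0.006
gripper_force: 0.9
```

Run:
```python
from h import *
fit(("top",),fixhub=(.562,.0515)); print(arm.observe()["joints"].round(2))
p=vision.get_image("side"); save(p,"s1")
```

```text
('top',) n 1361 hub [0.562  0.0515] arms 82.51 peg [0.58371053 0.22703269] 114 82.94925609416408 lever 113.70034685221776 88
[ 0.25  0.55 -0.33  1.85  0.24  0.78 -0.42]
```

Emit:
play_rows(
  increments="-0.21 -0.97 0.2 5 -1;-0.21 -0.97 0 5 -1;-0.21 -0.97 0 5 -1;-0.21 -0.97 0 5 -1;-0.21 -0.97 0 5 -1",
)

```text
clock: 5.1
position: [0.523, -0.0552, 0.0712]
ee_rot: [2.809, 1.401, 0.004]
force: [-0.2, -2.9, 6.9]
width: 0.007
gripper_force: 2.6
```

Emit:
play_rows(
  increments="-0.21 -0.97 0 5 -1;-0.21 -0.97 0 5 -1;-0.21 -0.97 0 5 -1;-0.21 -0.97 0 5 -1;-0.21 -0.97 0 5 -1",
)

```text
clock: 5.52
position: [0.4818, -0.0268, 0.0709]
ee_rot: [3.047, 0.76, 0.003]
force: [-0.9, -3.1, 4.4]
width: 0.004
gripper_force: 2.2
```

Run:
```python
from h import *
fit(("top",),fixhub=(.562,.0515)); fit(("side",),fixhub=(.563,.055)); print(arm.observe()["joints"].round(2))
```

```text
('top',) n 886 hub [0.562  0.0515] arms 31.01 peg [0.71373253 0.14201559] 103 30.818063960244277 lever 113.67721399373514 93
('side',) n 1027 hub [0.563 0.055] arms 28.87 peg [0.71862783 0.14596485] 92 30.30639211833696 lever 110.53426936338637 48
[ 0.03  0.41 -0.12  2.08  0.08  0.65 -1.21]
```

Emit:
play_rows(
  increments="-0.21 -0.97 0 5 -1;-0.21 -0.97 0 5 -1;-0.21 -0.97 0 5 -1;-0.21 -0.97 0 5 -1;-0.21 -0.97 0 5 -1",
)

```text
clock: 6.03
position: [0.4571, 0.016, 0.0704]
ee_rot: [3.14, 0.086, 0.002]
force: [-1.7, -1.6, 5.4]
width: 0.005
gripper_force: 2.4
```

Emit:
play_rows(
  increments="-0.16 -0.78 0 4 -1;-0.08 -0.39 0 2 -1;0 0 0 0 -1;0 0 0 0 -1",
)

```text
clock: 6.37
position: [0.4544, 0.028, 0.07]
ee_rot: [-3.141, 0.071, -0.002]
force: [0.6, -0.6, 0.3]
width: 0.005
gripper_force: 0.0
```

Run:
```python
from h import *
fit(("top",),fixhub=(.562,.0515)); fit(("side",),fixhub=(.563,.055)); print(arm.observe()["joints"].round(2))
p=vision.get_image("top"); cv2.imwrite("pics/t2.png",cv2.resize(p["frame"][90:350,150:500,::-1],(800,594)))
```

```text
('top',) n 969 hub [0.562  0.0515] arms 88.12 peg [0.73921843 0.04436718] 105 -2.3048409672177215 lever 112.69348415511183 28
('side',) n 1047 hub [0.563 0.055] arms 88.0 peg [0.74128004 0.05214256] 85 -0.918248024004593 lever 111.4405535635619 52
[-0.19  0.38  0.02  2.15 -0.01  0.61 -1.78]
```

View pics/t2.png

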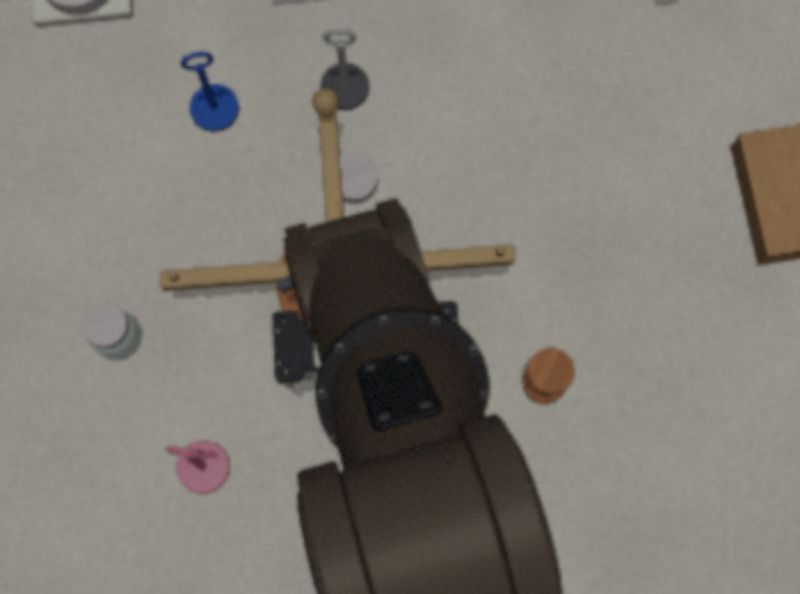

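Emit:
play_rows(
  increments="-0.06 -0.29 0 1.5 -1;-0.06 -0.29 0 1.5 -1;-0.04 -0.2 0 1 -1;-0.02 -0.1 0 0.5 -1;0 0 0 0 -1",
)

```text
clock: 6.93
position: [0.4524, 0.0366, 0.0697]
ee_rot: [3.135, -0.202, 0.0]
force: [0.1, -0.7, 0.4]
width: 0.005
gripper_force: 0.5
```

Run:
```python
from h import *
fit(("top",),fixhub=(.562,.0515)); fit(("side",),fixhub=(.563,.055)); print(arm.observe()["joints"].round(2))
```

```text
('top',) n 956 hub [0.562  0.0515] arms 83.95 peg [0.73824071 0.0318037 ] 105 -6.376797943016384 lever 110.97976509092395 3
('side',) n 1026 hub [0.563 0.055] arms 84.03 peg [0.73617978 0.03814575] 82 -5.558649806502937 lever 110.76283017872997 47
[-0.23  0.38  0.04  2.16 -0.02  0.61 -1.87]
```

Emit:
play_rows(
  increments="-0.02 -0.08 0 0.4 -1;-0.02 -0.06 0 0.3 -1;0 0 0 0 -1;0 0 0 0 -1",
)

```text
clock: 7.37
position: [0.4522, 0.0381, 0.0697]
ee_rot: [3.134, -0.222, 0.0]
force: [0.2, -1.2, 0.9]
width: 0.003
gripper_force: 0.6
```

Emit:
play_rows(
  increments="0 0.5 0 0 -1;0 1 0 0 -1;0 1 0 0 -1;0 0 -2 0 -1;0 0 -3.5 0 -1",
)

```text
clock: 7.78
position: [0.4458, 0.0113, 0.1228]
ee_rot: [3.132, -0.225, -0.01]
force: [1.1, 0.4, -1.1]
width: 0.004
gripper_force: 0.0
```

Emit:
play_rows(
  increments="0 0 -3.5 0 -1;0 0 -1 -7.05 -1;0 0 0 -7.05 -1;0 0 0 -7.05 -1;0 0 0 -7.05 -1",
)

```text
clock: 8.2
position: [0.4484, 0.0122, 0.1701]
ee_rot: [3.092, 0.556, 0.001]
force: [-0.3, 0.8, -0.5]
width: 0.007
gripper_force: 0.0
```

Emit:
play_rows(
  increments="0 0 0 -7.05 -1;0 0 0 -7.05 -1;0 0 0 -7.05 -1;0 0 0 -7.05 -1;0 0 0 -7.05 -1",
)

```text
clock: 8.62
position: [0.4482, 0.0121, 0.1696]
ee_rot: [2.779, 1.466, -0.001]
force: [0.3, 0.9, 0.0]
width: 0.007
gripper_force: 0.0
```

Emit:
play_rows(
  increments="0 0 0 -7.05 -1;0 0 0 -7.05 -1;0 0 0 -7.05 -1;0 0 0 -7.05 -1;0 0 0 -7.05 -1",
)

```text
clock: 9.03
position: [0.4482, 0.0121, 0.1696]
ee_rot: [-2.204, -2.238, 0.001]
force: [-0.8, -0.6, -0.1]
width: 0.01
gripper_force: 0.0
```

Emit:
play_rows(
  increments="0 0 0 -7.05 -1;0 0 0 -7.05 -1;0 0 0 -7.05 -1;0 0 0 0 -1;0 0 0 0 -1",
)

```text
clock: 9.45
position: [0.4483, 0.0124, 0.1696]
ee_rot: [-1.769, -2.596, 0.0]
force: [0.1, 0.2, 0.0]
width: 0.006
gripper_force: 0.0
```

Run:
```python
from h import *
from scipy.spatial.transform import Rotation as R
fit(("top",),fixhub=(.562,.0515)); fit(("side",),fixhub=(.563,.055)); s=arm.observe(); print(s["joints"].round(2),s["position"])
M=R.from_rotvec(s["ee_rot"]).as_matrix(); print(M.round(3)); print("shift cm",(M.T@(np.array([.504,.087,.103])-s["position"])*100).round(2), "yaw y",np.degrees(np.arctan2(M[1,1],M[0,1])))
```

```text
('top',) n 1118 hub [0.562  0.0515] arms 83.44 peg [0.73793642 0.02929624] 107 -7.192889034075047 lever 114.12571464400727 72
('side',) n 1148 hub [0.563 0.055] arms 83.38 peg [0.74030424 0.03765207] 83 -5.588188576214923 lever 112.63637928674899 52
[ 0.1   0.24 -0.29  2.04  0.09  0.88  0.13] [0.44843904 0.01280223 0.16967228]
[[-0.366  0.931 -0.   ]
 [ 0.931  0.366 -0.   ]
 [-0.    -0.    -1.   ]]
shift cm [4.87 7.89 6.67] yaw y 21.476640468021486
```

Emit:
play_rows(
  increments="1.6 2.6 0 0 -1;1.6 2.6 0 0 -1;1.65 2.65 0 0 -1;0 0 3.3 0 -1;0 0 3.35 0 -1",
)

```text
clock: 9.97
position: [0.5062, 0.09, 0.1039]
ee_rot: [1.761, 2.597, 0.007]
force: [1.2, -2.0, -1.1]
width: 0.002
gripper_force: 0.0
```

Emit:
play_rows(
  increments="0 0 0 0 -1;0 0.6 0 0 -1;0 0.6 0 0 -1;0.2 0.49 0 5 -1;0.2 0.49 0 5 -1",
)

```text
clock: 10.38
position: [0.5243, 0.099, 0.1054]
ee_rot: [1.988, 2.43, 0.003]
force: [-1.9, -1.0, -1.2]
width: 0.005
gripper_force: 0.7
```

Emit:
play_rows(
  increments="0.2 0.49 0 5 -1;0.2 0.49 0 5 -1;0.2 0.49 0 5 -1;0.2 0.49 0 5 -1;0.2 0.49 0 5 -1",
)

```text
clock: 10.8
position: [0.5481, 0.1107, 0.1056]
ee_rot: [2.467, 1.944, 0.005]
force: [-1.3, 1.1, -0.9]
width: 0.003
gripper_force: 0.9
```

Run:
```python
from h import *
fit(("top",),fixhub=(.562,.0515)); fit(("side",),fixhub=(.563,.055)); 
p=vision.get_image("side"); cv2.imwrite("pics/s3.png",cv2.resize(p["frame"][120:440,90:490,::-1],(750,600)))
```

```text
('top',) n 720 hub [0.562  0.0515] arms 83.28 peg [0.73660578 0.03115634] 106 -6.645680787219857 lever None 0
('side',) n 924 hub [0.563 0.055] arms 83.27 peg [0.74077055 0.0369596 ] 81 -5.794616583329919 lever 81.91053450552654 30
```

View pics/s3.png

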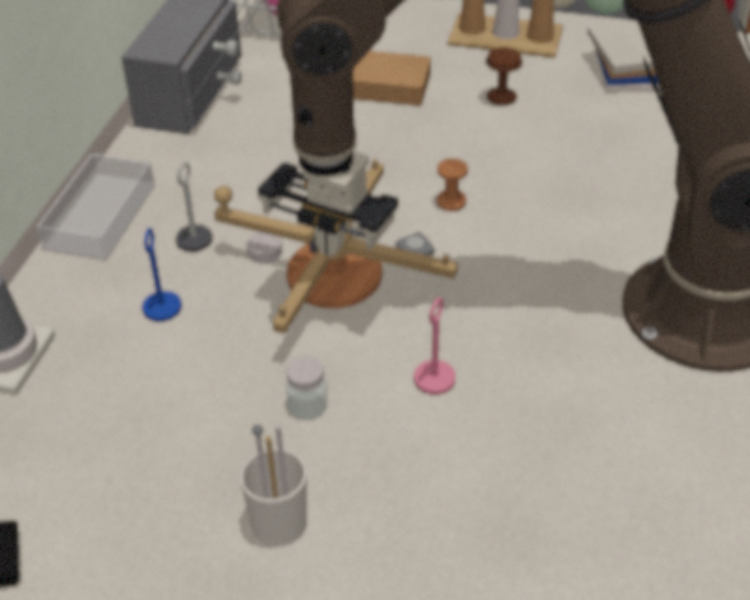

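The lever turns with the finger and is now at about 82°, and the cross is still lined up (arms at 83.3, target 83.1). I'll keep pushing to the stop.

Emit:
play_rows(
  increments="0.2 0.49 0 5 -1;0.2 0.49 0 5 -1;0.2 0.49 0 5 -1;0.2 0.49 0 5 -1;0.2 0.49 0 5 -1",
)

```text
clock: 11.37
position: [0.5734, 0.1099, 0.1045]
ee_rot: [-2.827, -1.37, -0.003]
force: [0.5, 1.2, 0.7]
width: 0.0
gripper_force: 0.9
```

Emit:
play_rows(
  increments="0.08 0.2 0 2 -1;0.08 0.2 0 2 -1;0.08 0.2 0 2 -1",
)

```text
clock: 11.62
position: [0.5795, 0.1076, 0.1044]
ee_rot: [-2.893, -1.223, -0.003]
force: [-0.4, 0.7, 0.3]
width: 0.007
gripper_force: 0.8
```

Emit:
play_rows(
  increments="0.08 0.2 0 2 -1;0.08 0.2 0 2 -1;0.08 0.2 0 2 -1",
)

```text
clock: 11.87
position: [0.5813, 0.1087, 0.1041]
ee_rot: [-2.946, -1.073, 0.006]
force: [-18.7, 13.5, 12.1]
width: 0.005
gripper_force: 12.3
```

Emit:
play_rows(
  increments="0.08 0.2 0 2 -1;0.08 0.2 0 2 -1",
)

```text
clock: 12.03
position: [0.5823, 0.1096, 0.104]
ee_rot: [-2.977, -0.972, 0.012]
force: [-30.2, 22.2, 19.4]
width: 0.008
gripper_force: 18.6
```

Run:
```python
from h import *
fit(("side",),fixhub=(.563,.055)); s=arm.observe(); print(s["force"],s["ft_torque"])
```

```text
('side',) n 1024 hub [0.563 0.055] arms 83.34 peg [0.74043803 0.03716623] 81 -5.739354489724975 lever 48.585514372915526 15
[-25.11292169  18.29092019  16.42472765] [3.60315588 5.09798018 0.08033393]
```

The force rose to 38 N with the lever at about 48°, so it has reached the end stop. Backing away and lifting.

Emit:
play_rows(
  increments="0 -0.6 0 0 -1;0 -0.8 0 0 -1;0 -0.8 0 0 -1;0 0 -2 0 -1;0 0 -4 0 -1",
)

```text
clock: 12.5
position: [0.5729, 0.1199, 0.1605]
ee_rot: [-2.989, -0.968, 0.011]
force: [1.4, 0.3, -0.1]
width: 0.008
gripper_force: 0.0
```

Emit:
play_rows(
  increments="0 0 -4 0 -1;-2 -3 -3 0 -1;-2 -3 0 0 -1;0 0 0 0 -1;0 0 0 0 -1",
)

```text
clock: 12.92
position: [0.5111, 0.145, 0.2312]
ee_rot: [-2.988, -0.969, -0.003]
force: [0.4, -0.8, 0.3]
width: 0.003
gripper_force: 0.0
```

Run:
```python
from h import *
fit(("top",),fixhub=(.562,.0515)); fit(("side",),fixhub=(.563,.055)); s=arm.observe(); print(s["force"],s["position"])
p=vision.get_image("side"); cv2.imwrite("pics/s4.png",cv2.resize(p["frame"][120:440,90:490,::-1],(750,600)))
```

```text
('top',) n 828 hub [0.562  0.0515] arms 83.18 peg [0.73782254 0.02929616] 107 -7.197527565930176 lever 49.9300155125287 23
('side',) n 912 hub [0.563 0.055] arms 83.24 peg [0.74040717 0.03717869] 80 -5.7363636199646235 lever 51.79382036019831 60
[0.44605271 1.00752773 0.27066015] [0.51258077 0.14373353 0.23026702]
```

View pics/s4.png

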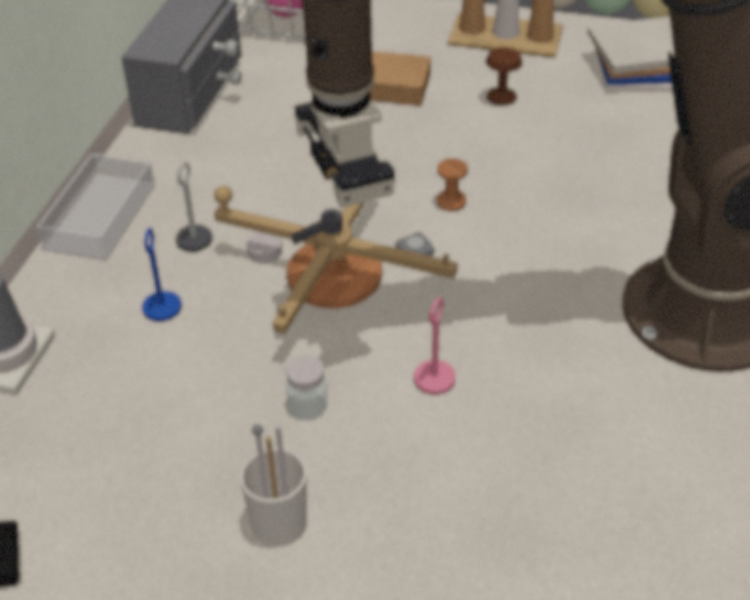

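The side view shows the tall peg (crop 224,193) lined up with the steel guide (187,180). The lever has turned to about 50°, everything else stands where it was, and the gripper is clear.

```bash
python3 -c "
from cell import job
print(job.sign_off())"
```

```text
the job is handed in; nothing more can be done
None
```

I turned the swift until the tall peg's arm pointed at the steel guide's eye, within about 1° by the camera fit. I then pushed the locking lever clockwise until the force showed it had hit its stop, backed the arm clear and handed the job in; the hand-in reported no verdict.

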